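# Check a racked frame by its two diagonals

## Robot

A 7-joint arm with a two-finger parallel gripper is mounted at the origin on a cart in front of the work surface, level with it; the furniture and walls round the work are solid. World frame = base frame: x ahead of the robot, y to its left, z up, the work surface at z = 0. Lengths are in m, angles in rad, forces in N, time in s.
With the tool pointing down it reaches from about 0.35 to 0.9 m from the base axis. Payload 19.9 kg.
Tool frame: the origin (TCP) lies midway between the tips of the shut fingers; the grasp point (between the pads) lies 19 mm behind it; z points along the fingers, x is the direction in which the jaws open and shut, and the axes are right-handed (so a half turn about z gives the same grasp; the last joint's range is limited). The gripper opens to 85 mm and grips with 20 to 120 N. Pads are 22 mm wide; open, the fingers measure 114 mm over their backs; the gripper's body (76 mm by 85 mm) begins 54 mm behind the grasp point. The pads swing forward as they close: fully open they stand 13 mm farther back than shut.
Start: joints at [-1.23, 0.417, -0.01, 1.614, 0.005, 1.111, -0.053], TCP at [0.233, 0.58, 0.231] pointing down, gripper open.
Joint ranges: [-2.81, 2.81], [-0.39, 2.02], [-1.27, 1.25], [0.06, 2.57], [-1.19, 4.33], [0.19, 2], [-2.82, 2.82]. Speed limits (rad/s): [1.89, 1.89, 2.39, 2.39, 3.01, 3.01, 3.01].

## Interface

Orientations are given as a rotation vector (axis times angle).
In Python, from workcell import * gives the robot as it stands. The module is installed in compiled form; this text tells all that it offers.
- The arm moves only by the tool apply_moves, never from a script. Its argument "rows" is a list that holds one entry, the list of rows, each a list of 7 numbers: the shift along the tool's x, y, z in m, then the turn, a rotation vector about the tool's x, y, z in degrees, then the closure in counts, from 0 (fully open) to 255 (shut). In form: [[[tx, ty, tz, rx, ry, rz, gripper], ...]]. A call has 1 to 10 rows; each row shifts and turns the commanded pose from where the row before left it, along the tool's axes as they then stand; what a row does not reach is not made up. A row lasts 1/12 s, in which the tool goes at most 41.7 mm and 7.16 degrees, less where a joint would pass 70% of its speed; a pose out of reach is approached as far as the arm can. A call is refused whole if a number of a shift passes 0.0417 or a number of a turn 7.16, either way. A call with a gripper value outside its range is refused whole. The fingers move at their own pace and stop on an object; "force" is the grip in N (left out, the last holds). Time passes only in rows, so rows that do not move let the fingers close. It gives the time, the measured TCP pose, the force and the opening at its end, in the units of the state.
- observe(): the state, without advancing time (a new reading comes with each control period).
- grab_frame(name): name is "scene" or "top" or "wrist"; returns the picture (480x640x3 uint8, red, green, blue); there is no depth.
- camera_info(name): a dict with "K" (3x3 intrinsics, pixels), "k1" (the pictures are not rectified: a ray, as slopes to the right and down, at radius r is drawn at 1 + k1 r^2 times it, then the intrinsics apply), "R" (3x3) and "t" (3): a world point X has camera coordinates R X + t; the wrist camera has in their place "hand_eye" (4x4, takes a point from camera to tool coordinates, whose origin is the TCP and whose axes are the tool frame's). Camera axes: x right, y down, z forward; pixel columns grow to the right and rows downward; lengths in m; the calibration is good to about 2 mm. A picture is of the moment at which its call begins: read the wrist's pose just before it. camera_info takes no time and is no camera call.
- finish_job(): hands the job in, once; it reports no verdict.
The state is a dict: "t": time; "joints": joint angles; "joint_velocities": joint speeds; "joint_efforts": joint torques, N m; "tool_pos": TCP position; "ee_rot": TCP orientation; "contact_force": force on the tool from outside, world axes, zero at the start; "moment": the same for the moment, N m; "width": finger opening in m.
Only numpy, scipy, OpenCV 4.12 (cv2) and the standard library are available. Lean on these libraries where they do the work, as an engineer would, in place of code of your own. Each camera call takes 0.05 s, during which the arm holds its last target.

## Task

Check the bolted frame for squareness with the yellow sprung slide rule: measure first the diagonal between the red-marked corners, then the one between the blue-marked corners, each time with the short fixed pin drawn back into the near corner and the long sprung pin worked right into the far corner until you feel it press on both inside faces at once. Compare the two lengths and leave the rule lying flat across the frame, sprung into the longer diagonal the same way round (if they agree to within 5 mm, either will do). Be gentle with frame and rule, and leave the other things on the worktop alone.

Things in the scene. Friction and masses are not known exactly. Their poses are not given: they have to be found in the camera images.
- frame: Flat steel frame, 22 mm high, about 235 mm square with tabs, fixed and firm. Origin on the worktop under the middle of the (square) frame; x from near to far bar, y left, z up. Inside faces of the near brackets: x = -70, y = +/-90 mm (exact). The far bar with its brackets (inside x = +70) may be shifted along y by an unknown -12 to 12 mm, its side faces then at y = shift +/- 90 mm.
- frame_nl (a point): where the axis of the rule's short pin stands when seated in the near left corner: frame x -64, y +84 mm, at bracket top height (22 mm). Red marks on the brackets: near left and far right, as the robot sees it. The brackets' inside faces run 50 mm along the near and far bars and 40 mm along the sides from each corner.
- frame_nr (a point): the same for the near right corner: frame x -64, y -84 mm, 22 mm above the worktop. Blue marks: near right and far left corners.
- rule: Yellow slide rule, loose, 0.3 kg, 297 mm long when out. Origin on its flat underside below the black grip; x along the rule to the sprung end, z up. Beam x = -125 to 75 mm, 22 wide, 14 high; aluminium slide from its end to x = 172 mm when out. Starts on a wooden cradle, underside 24 mm above the worktop (cradle lips 30 mm high, 50 mm wide). In use it lies on the bracket tops, pins hanging inside.
- rule_grip (a point): middle of the black grip block (50 mm along the rule, 22 mm wide, top 44 mm above the rule's underside); 30 mm above the underside, at rule x = 0, y = 0.
- rule_nose (a point): axis of the short fixed pin, at the underside's level: rule x = -90 mm; 12 mm in diameter, reaches 7 mm below the underside. Neither pin may be pressed on the frame with more than 18 N.
- rule_tip (a point): axis of the long sprung pin under the slide, at the underside's level: rule x = 148 mm less the slide reading; 12 mm in diameter, reaches 18 mm below the underside, so it can be put inside the far corner and pushed in while the short pin still clears the bracket tops.
- rule_slide (a joint): slide reading in m: 0 fully out, up to 0.060 pushed in; the pin axes are 0.238 less this apart. A spring pushes it out with 2 N at 0, rising to 8 N at 0.060. Seated in a square frame it reads 0.027; in a racked one, up to 0.010 more on one diagonal and less on the other.
- salt_dredger: aluminium salt shaker, 68 mm across, 115 mm high; origin under its base. Bystander.
- sauce_red: red sauce bottle, 63 mm across, 226 mm high; origin under its base. Bystander.
- sauce_tub: yellow lidded dip tub, 66 x 73 x 37 mm; origin under its base. Bystander.

How it is judged:
By the outcome, as a careful person would: the job done as asked, in the order asked, and still so for the second after the job is handed in, with the robot touching nothing.
It also fails if it takes over 64 s, if anything falls off the work surface, if the arm or the gripper's body presses on something with over 40 N, if the wrist force passes 120 N, or if a joint passes its speed limit or range.

## Working session

There is one attempt and no reset: what is moved stays moved. The work goes in short steps, Python scripts to look and compute and a tool call to move; the robot and the scene stay as the last step left them, time stands still between calls to the robot, and variables do not carry over. Pictures are saved under pics/ and viewed, and the job is handed in when it is done.

Besides the shell and the picture viewer there is one more tool, called after "Call:" by a JSON object that holds its "op" and its "data", one argument or row to a line. apply_moves: Moves the arm, as the interface text tells. Its arguments: {"type":"object","properties":{"rows":{"type":"array","items":{"type":"array","items":{"type":"array","items":{"type":"number"}}}},"force":{"type":"number"}},"required":["rows"]}

```bash
mkdir -p pics; cat > h.py <<'E'
from workcell import *
import numpy as np, cv2
from scipy.spatial.transform import Rotation as R
def save(name,fn):
    im=grab_frame(name); cv2.imwrite('pics/'+fn,im[:,:,::-1]); return im
def ray(name,uv,pose=None):
    c=camera_info(name);K=np.array(c['K']);k1=c['k1']
    d=np.array([(uv[0]-K[0,2])/K[0,0],(uv[1]-K[1,2])/K[1,1]]);s=d.copy()
    for _ in range(20): s=d/(1+k1*(s@s))
    v=np.array([s[0],s[1],1.])
    if name=='wrist':
        H=np.array(c['hand_eye']);p,rv=pose;T=np.eye(4);T[:3,:3]=R.from_rotvec(rv).as_matrix();T[:3,3]=p
        M=T@H; return M[:3,3],M[:3,:3]@v
    Rm=np.array(c['R']);t=np.array(c['t']);return -Rm.T@t,Rm.T@v
def onz(name,uv,z,pose=None):
    o,d=ray(name,uv,pose);return o+d*(z-o[2])/d[2]
def proj(name,X,pose=None):
    c=camera_info(name);K=np.array(c['K']);k1=c['k1'];X=np.array(X,float)
    if name=='wrist':
        H=np.array(c['hand_eye']);p,rv=pose;T=np.eye(4);T[:3,:3]=R.from_rotvec(rv).as_matrix();T[:3,3]=p
        x=(np.linalg.inv(T@H)@np.r_[X,1])[:3]
    else: x=np.array(c['R'])@X+np.array(c['t'])
    s=x[:2]/x[2];s=s*(1+k1*(s@s));return np.array([K[0,0]*s[0]+K[0,2],K[1,1]*s[1]+K[1,2]])
E
python3 - <<'E'
from h import *
print(observe())
for n in ['scene','top','wrist']:
    print(n,camera_info(n)); save(n,n+'0.png')
E
```

```text
{'t': 0.0, 'joints': array([-1.23044152,  0.41796864, -0.01031614,  1.61415948,  0.0046925 ,
        1.1106801 , -0.05298273]), 'joint_velocities': array([ 0.00043712, -0.00090072,  0.00062673, -0.00040294,  0.00063429,
        0.00024309, -0.00017241]), 'joint_efforts': array([ 3.95879251e-04, -8.64446139e+01,  6.79144040e-01, -4.34894550e+01,
        1.91628345e-02,  7.44305580e-03,  1.81487661e-05]), 'tool_pos': array([0.23277679, 0.57967349, 0.23066971]), 'ee_rot': array([ 2.60200143e+00,  1.75914817e+00, -1.47851018e-03]), 'contact_force': array([-0.50552392,  0.52941796, -0.36240559]), 'moment': array([ 0.0156475 , -0.00998016,  0.00373445]), 'width': 0.08538021839773557}
scene {'K': array([[549.51049919,   0.        , 316.19592272],
       [  0.        , 549.51049919, 239.23932365],
       [  0.        ,   0.        ,   1.        ]]), 'k1': -0.07060740898336346, 'R': array([[-0.55946374, -0.82883234,  0.00610479],
       [-0.38746701,  0.25501593, -0.88590981],
       [ 0.73271388, -0.49799982, -0.46381736]]), 't': array([0.33938261, 0.23569317, 1.10467152])}
top {'K': array([
[... 225 characters left out ...]
5],
       [-0.99221964,  0.01707881, -0.12332277],
       [ 0.12299498, -0.01907467, -0.99222396]]), 't': array([0.04148706, 0.54684191, 1.23810834])}
wrist {'K': array([[404.12951012,   0.        , 320.25521425],
       [  0.        , 404.12951012, 233.74722857],
       [  0.        ,   0.        ,   1.        ]]), 'k1': 0.003781256343997305, 'hand_eye': array([[ 9.99999881e-01,  2.31875804e-04,  4.28179351e-04,
         8.23469442e-04],
       [-3.57843460e-04,  9.46306459e-01,  3.23270720e-01,
        -8.30216816e-02],
       [-3.30230228e-04, -3.23270835e-01,  9.46306429e-01,
        -1.42545560e-01],
       [ 0.00000000e+00,  0.00000000e+00,  0.00000000e+00,
         1.00000000e+00]])}
```

View pics/top0.png

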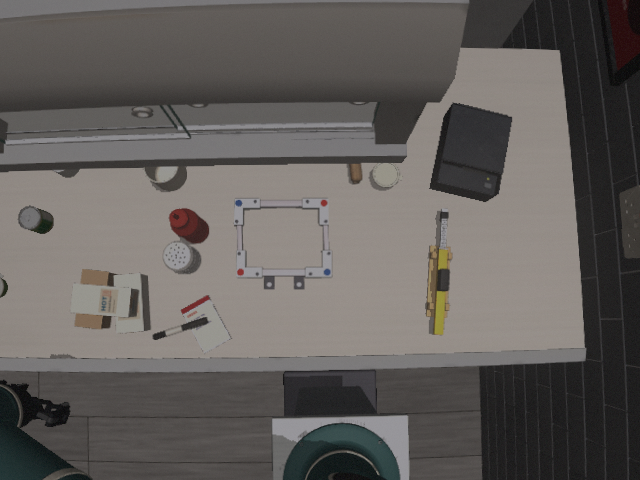

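View pics/scene0.png

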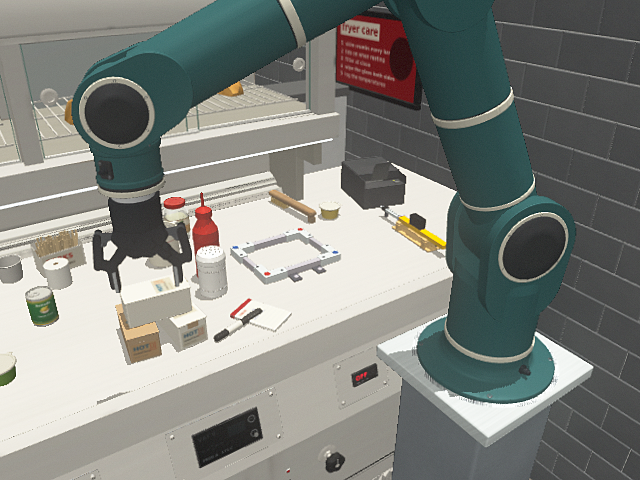

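View pics/wrist0.png

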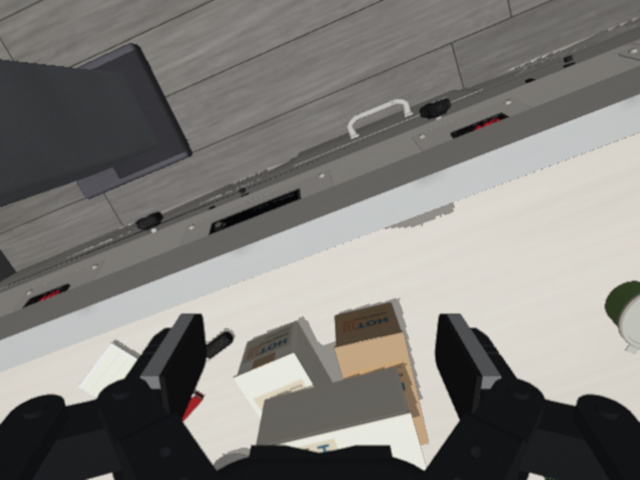

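```bash
python3 - <<'E'
from h import *
im=cv2.imread('pics/top0.png')
cv2.imwrite('pics/c1.png',cv2.resize(im[185:300,220:345],None,fx=5,fy=5,interpolation=cv2.INTER_CUBIC))
cv2.imwrite('pics/c2.png',cv2.resize(im[200:345,390:490],None,fx=4,fy=4,interpolation=cv2.INTER_CUBIC))
E
```

```text
(no output)
```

View pics/c1.png

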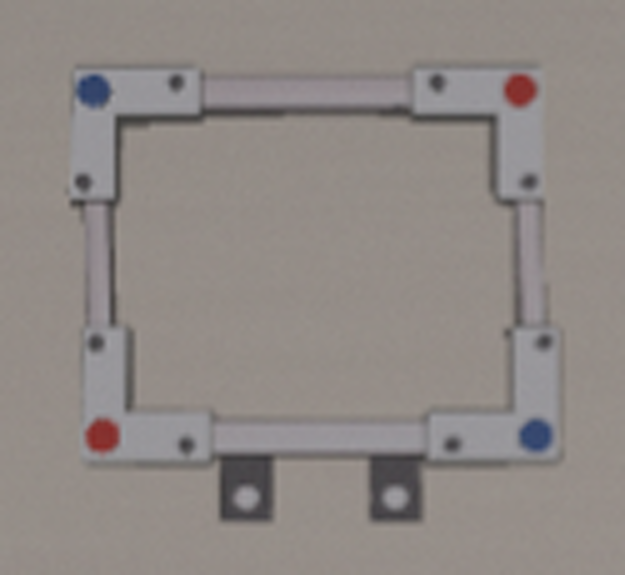

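View pics/c2.png

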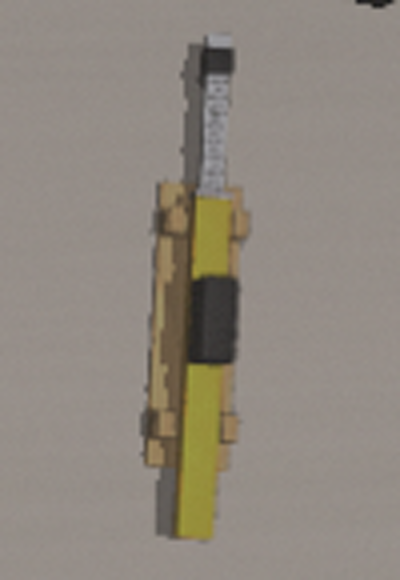

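```bash
python3 - <<'E'
from h import *
f=lambda u,v:(220+(u+.5)/5-.5,185+(v+.5)/5-.5)
P={}
for n,c in dict(nl=(127,410),nr=(513,413),fl=(118,118),fr=(495,116),RNL=(102,436),BNR=(536,435),RFR=(520,90),BFL=(93,90)).items():
    P[n]=onz('top',f(*c),.022); print(n,P[n].round(4))
d=P['nl']-P['nr']; print('yaw',np.degrees(np.arctan2(-d[0],d[1])))
d=P['RNL']-P['BNR']; print('yaw',np.degrees(np.arctan2(-d[0],d[1])),np.linalg.norm(d))
d=P['BFL']-P['RFR']; print('yaw far',np.degrees(np.arctan2(-d[0],d[1])),np.linalg.norm(d))
g=lambda u,v:(390+(u+.5)/4-.5,200+(v+.5)/4-.5)
for n,c,z in [('beam near end top',(196,538),.038),('beam far end',(212,198),.038),('grip',(217,280),.068),('grip2',(214,362),.068),('slide end',(218,36),.036)]:
    print(n,onz('top',g(*c),z).round(4))
for n,c,z in [('bottle',(180,222),.2),('salt',(180,255),.11),('tub',(385,175),.037)]:
    print(n,onz('top',c,z).round(3))
E
```

```text
nl [0.5015 0.2144 0.022 ]
nr [0.497  0.0344 0.022 ]
fl [0.64   0.2185 0.022 ]
fr [0.6379 0.0402 0.022 ]
RNL [0.4895 0.2261 0.022 ]
BNR [0.4865 0.0239 0.022 ]
RFR [0.6502 0.0282 0.022 ]
BFL [0.6537 0.2304 0.022 ]
yaw -1.429801512134568
yaw -0.8500124894510465 0.20225782062005598
yaw far -0.9977261053141419 0.2022611705062804
beam near end top [ 0.3364 -0.2296  0.038 ]
beam far end [ 0.5326 -0.2471  0.038 ]
grip [ 0.4824 -0.2407  0.068 ]
grip2 [ 0.436 -0.237  0.068]
slide end [ 0.629  -0.2559  0.036 ]
bottle [0.579 0.325 0.2  ]
salt [0.522 0.346 0.11 ]
tub [ 0.712 -0.118  0.037]
```

```bash
cat >> h.py <<'E'
def pose():
    o=observe();return o['tool_pos'],o['ee_rot']
def plan(xyz,yaw,g,n=None,frm=None):
    # yaw = world heading (deg) of tool y (=rule x); tool z down
    p,rv=frm if frm else pose(); T0=R.from_rotvec(rv)
    y=np.radians(yaw); T1=R.from_matrix(np.array([[-np.sin(y),np.cos(y),0],[np.cos(y),np.sin(y),0],[0,0,-1]]).T)
    dr=(T0.inv()*T1).as_rotvec(); d=np.array(xyz)-p
    need=max(np.linalg.norm(d)/.040,np.degrees(np.linalg.norm(dr))/7.0)
    n=n or int(np.ceil(need)); cur=T0; rows=[]; pp=np.array(p)
    for i in range(n):
        goal=np.array(p)+d*(i+1)/n
        t=np.round(cur.inv().apply(goal-pp),4); r=np.round(np.degrees(dr/n),2)
        pp=pp+cur.apply(t); cur=cur*R.from_rotvec(np.radians(r)); rows.append([*t,*r,g])
    for k in range(0,n,10): print(str([[ [float(x) for x in q] for q in rows[k:k+10]]]).replace(' ',''))
    return pp,cur.as_rotvec()
def fin():
    o=observe();M=R.from_rotvec(o['ee_rot']).as_matrix();print('t',round(o['t'],2),'tcp',o['tool_pos'].round(4),'yaw',np.degrees(np.arctan2(M[1,1],M[0,1])).round(2),'tilt',M[2].round(4),'F',o['contact_force'].round(2),'M',o['moment'].round(2),'w',round(o['width'],4),'j',o['joints'].round(2))
E
python3 - <<'E'
from h import *
fin(); plan([.45,.125,.30],-5,0)
E
```

```text
t 0.15 tcp [0.2328 0.5798 0.2308] yaw -21.87 tilt [-9.e-04  1.e-04 -1.e+00] F [-0.08  0.16 -0.2 ] M [ 0.02 -0.01  0.03] w 0.0854 j [-1.23  0.42 -0.01  1.61  0.    1.11 -0.05]
[[[-0.0262,0.0285,-0.0053,-0.0,0.0,-1.3,0.0],[-0.0269,0.028,-0.0053,-0.0,0.0,-1.3,0.0],[-0.0275,0.0273,-0.0053,-0.0,0.0,-1.3,0.0],[-0.0282,0.0267,-0.0053,-0.0,0.0,-1.3,0.0],[-0.0287,0.026,-0.0053,-0.0,0.0,-1.3,0.0],[-0.0293,0.0254,-0.0053,-0.0,0.0,-1.3,0.0],[-0.0299,0.0247,-0.0053,-0.0,0.0,-1.3,0.0],[-0.0304,0.0241,-0.0053,-0.0,0.0,-1.3,0.0],[-0.0309,0.0233,-0.0053,-0.0,0.0,-1.3,0.0],[-0.0315,0.0226,-0.0053,-0.0,0.0,-1.3,0.0]]]
[[[-0.032,0.0219,-0.0053,-0.0,0.0,-1.3,0.0],[-0.0325,0.0212,-0.0052,-0.0,0.0,-1.3,0.0],[-0.033,0.0204,-0.0053,-0.0,0.0,-1.3,0.0]]]
```

Call:
{"op": "apply_moves", "data": {
  "rows": [
    [[-0.026,0.028,-0.01,0,0,-1.3,0],[-0.027,0.028,-0.01,0,0,-1.3,0],[-0.027,0.027,-0.01,0,0,-1.3,0],[-0.028,0.027,-0.01,0,0,-1.3,0],[-0.029,0.026,-0.01,0,0,-1.3,0],[-0.029,0.025,-0.01,0,0,-1.3,0],[-0.03,0.025,-0.01,0,0,-1.3,0],[-0.03,0.024,0,0,0,-1.3,0],[-0.031,0.023,0,0,0,-1.3,0],[-0.031,0.023,0,0,0,-1.3,0]]
  ]
}}

```text
t: 0.98
tool_pos: [0.4001, 0.2299, 0.3015]
ee_rot: [-2.385, -2.044, -0.001]
contact_force: [0.9, 1.7, -0.1]
width: 0.0853
```

Call:
{"op": "apply_moves", "data": {
  "rows": [
    [[-0.032,0.022,0,0,0,-1.3,0],[-0.032,0.021,0,0,0,-1.3,0],[-0.033,0.02,0,0,0,-1.3,0],[0,0,0,0,0,0,0],[0,0,0,0,0,0,0]]
  ]
}}

```text
t: 1.4
tool_pos: [0.4499, 0.1256, 0.3012]
ee_rot: [2.319, 2.119, -0.0]
contact_force: [-0.6, 0.2, 0.2]
width: 0.0854
```

```bash
python3 - <<'E'
from h import *
fin(); p=pose(); save('wrist','w1.png'); np.save('w1.npy',np.array(p))
E
```

```text
t 1.4 tcp [0.4499 0.1256 0.3012] yaw -5.18 tilt [-3.e-04 -1.e-04 -1.e+00] F [-0.62  0.22  0.22] M [ 0.05  0.02 -0.02] w 0.0854 j [-0.64  0.06  0.31  1.91 -0.02  1.17  1.16]
```

View pics/w1.png

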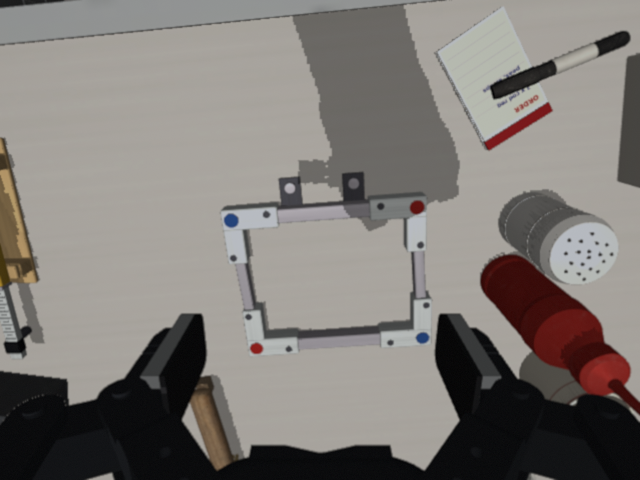

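```bash
python3 - <<'E'
im=__import__('cv2').imread('pics/w1.png');import cv2
cv2.imwrite('pics/c3.png',cv2.resize(im[170:370,210:445],None,fx=3.4,fy=3,interpolation=cv2.INTER_CUBIC)) if 0 else cv2.imwrite('pics/c3.png',cv2.resize(im[175:365,210:445],None,fx=3,fy=3,interpolation=cv2.INTER_CUBIC))
E
```

```text
(no output)
```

View pics/c3.png

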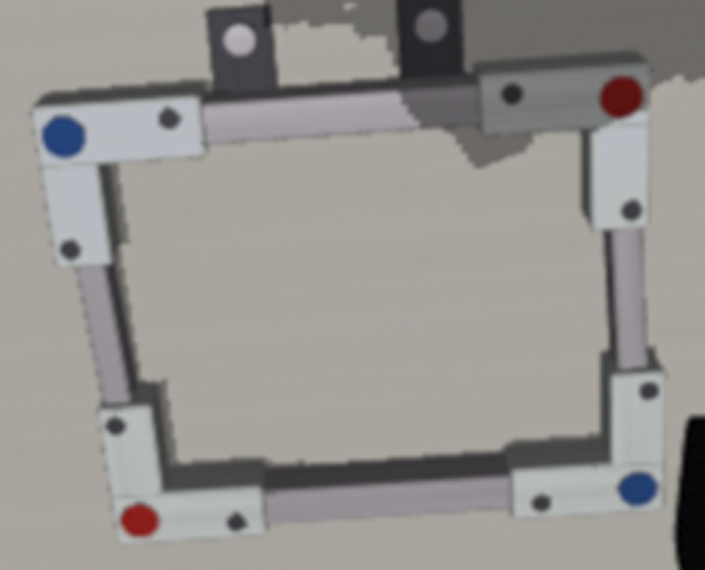

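```bash
python3 - <<'E'
from h import *
ps=np.load('w1.npy');f=lambda u,v:(210+(u+.5)/3-.5,175+(v+.5)/3-.5)
P={}
for n,c in dict(nl=(590,130),nr=(98,162),fl=(612,464),fr=(160,492),RNL=(622,97),BNR=(64,136),RFR=(140,520),BFL=(638,488)).items():
    P[n]=onz('wrist',f(*c),.022,ps); print(n,P[n].round(4))
for a,b in [('nl','nr'),('RNL','BNR'),('BFL','RFR'),('fl','fr')]:
    d=P[a]-P[b];print(a,b,np.degrees(np.arctan2(-d[0],d[1])),np.linalg.norm(d),((P[a]+P[b])/2).round(4))
# rule tip side visible?
E
```

```text
nl [0.5014 0.2158 0.022 ]
nr [0.4975 0.0362 0.022 ]
fl [0.6418 0.2216 0.022 ]
fr [0.6384 0.0399 0.022 ]
RNL [0.4901 0.2276 0.022 ]
BNR [0.4865 0.0255 0.022 ]
RFR [0.6508 0.03   0.022 ]
BFL [0.6539 0.2319 0.022 ]
nl nr -1.267585715592882 0.17965262019773132 [0.4995 0.126  0.022 ]
RNL BNR -1.011623233922819 0.20214302311639173 [0.4883 0.1265 0.022 ]
BFL RFR -0.8856094212688302 0.20189921984735731 [0.6523 0.1309 0.022 ]
fl fr -1.072313581575449 0.18177243385963926 [0.6401 0.1307 0.022 ]
```

Call:
{"op": "apply_moves", "data": {
  "rows": [
    [[-0.033,0.0037,0.005,0,0,0,0],[-0.033,0.0037,0.01,0,0,0,0],[-0.033,0.0037,0.013,0,0,0,0],[-0.033,0.0037,0.014,0,0,0,0],[-0.033,0.0037,0.014,0,0,0,0],[-0.033,0.0037,0.014,0,0,0,0],[-0.033,0.0037,0.014,0,0,0,0],[-0.033,0.0037,0.014,0,0,0,0],[-0.033,0.0037,0.014,0,0,0,0],[-0.033,0.0037,0.014,0,0,0,0]]
  ]
}}

```text
t: 2.28
tool_pos: [0.458, -0.2047, 0.1745]
ee_rot: [-2.313, -2.126, -0.001]
contact_force: [1.3, -0.4, 0.3]
width: 0.0852
```

Call:
{"op": "apply_moves", "data": {
  "rows": [
    [[-0.033,0.004,0.014,0,0,0,0],[0,0,0,0,0,0,0],[0,0,0,0,0,0,0]]
  ]
}}

```text
t: 2.53
tool_pos: [0.4584, -0.2381, 0.1603]
ee_rot: [-2.316, -2.12, 0.002]
contact_force: [0.2, 1.0, -0.0]
width: 0.0855
```

```bash
python3 - <<'E'
from h import *
fin(); p=pose(); save('wrist','w2.png'); np.save('w2.npy',np.array(p))
E
```

```text
t 2.53 tcp [ 0.4584 -0.2381  0.1603] yaw -5.06 tilt [-0.     -0.0021 -1.    ] F [ 0.25  1.   -0.01] M [ 0.06 -0.01  0.02] w 0.0855 j [-0.06  0.35  0.58  1.96 -0.24  0.89  2.13]
```

View pics/w2.png

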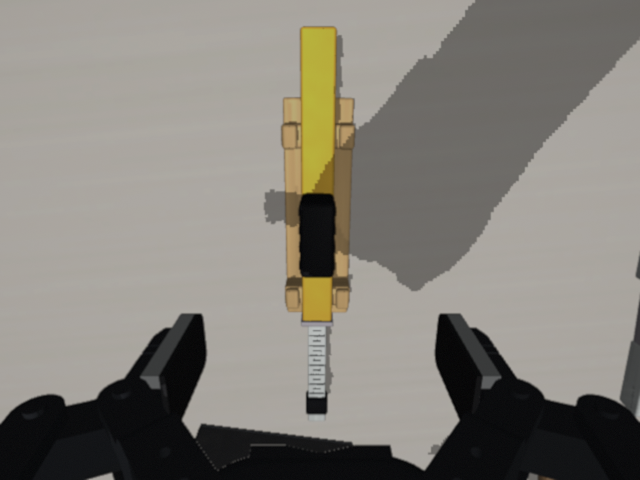

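```bash
python3 - <<'E'
from h import *
ps=np.load('w2.npy')
for n,c,z in [('beam near',(318.5,27),.038),('beam far',(317,321),.038),('grip near top',(317.5,196),.068),('grip far top',(317,277),.068),('slide end',(316.5,418),.036)]:
    print(n,onz('wrist',c,z,ps).round(4))
E
```

```text
beam near [ 0.3376 -0.2277  0.038 ]
beam far [ 0.5343 -0.2464  0.038 ]
grip near top [ 0.432  -0.2366  0.068 ]
grip far top [ 0.4846 -0.2417  0.068 ]
slide end [ 0.6262 -0.2552  0.036 ]
```

Call:
{"op": "apply_moves", "data": {
  "rows": [
    [[-0.001,0.0015,0.03,0,0,0.35,0],[0,0,0.03,0,0,0,0],[0,0,0.03,0,0,0,0],[0,0,0.02,0,0,0,0],[0,0,0.014,0,0,0,0],[0,0,0,0,0,0,0],[0,0,0,0,0,0,140],[0,0,0,0,0,0,200],[0,0,0,0,0,0,255],[0,0,0,0,0,0,255]]
  ],
  "force": 60
}}

```text
t: 3.42
tool_pos: [0.4609, -0.2388, 0.0384]
ee_rot: [2.321, 2.116, 0.002]
contact_force: [0.7, -0.4, -0.5]
width: 0.0389
```

```bash
python3 - <<'E'
from h import *
fin()
E
```

```text
t 3.42 tcp [ 0.4609 -0.2388  0.0384] yaw -5.29 tilt [-2.0e-04  1.7e-03 -1.0e+00] F [ 0.66 -0.41 -0.46] M [-0.02  0.06  0.02] w 0.0389 j [ 0.04  0.55  0.47  2.02 -0.4   0.65  2.25]
```

Call:
{"op": "apply_moves", "data": {
  "rows": [
    [[0,0,0.001,0,0,0,255],[0,0,0,0,0,0,255],[0,0,0,0,0,0,255],[0,0,0,0,0,0,255],[0,0,0,0,0,0,255]]
  ]
}}

```text
t: 3.83
tool_pos: [0.4607, -0.2391, 0.0371]
ee_rot: [2.322, 2.115, 0.001]
contact_force: [-2.4, 0.9, 11.5]
width: 0.0213
```

```bash
python3 - <<'E'
from h import *
fin()
E
```

```text
t 3.83 tcp [ 0.4607 -0.2391  0.0371] yaw -5.33 tilt [ 0.      0.0012 -1.    ] F [-2.4   0.89 11.5 ] M [ 0.48  0.32 -0.01] w 0.0213 j [ 0.04  0.56  0.47  2.02 -0.4   0.65  2.25]
```

```bash
python3 - <<'E'
from h import *
p,r=pose(); a=plan([p[0],p[1],.09],-5.3,255,3,(p,r))
plan([.5346,.1718,.09],-52.5,255,12,a)
E
```

```text
[[[0.0,0.0,-0.0176,0.02,-0.0,-0.01,255.0],[0.0,0.0,-0.0177,0.02,-0.0,-0.01,255.0],[0.0,0.0,-0.0176,0.02,-0.0,-0.01,255.0]]]
[[[0.0347,0.003,-0.0,0.0,-0.0,3.93,255.0],[0.0347,0.0006,-0.0,0.0,-0.0,3.93,255.0],[0.0348,-0.0018,-0.0,0.0,-0.0,3.93,255.0],[0.0345,-0.0042,-0.0,0.0,-0.0,3.93,255.0],[0.0342,-0.0065,-0.0,0.0,-0.0,3.93,255.0],[0.0336,-0.0089,-0.0,0.0,-0.0,3.93,255.0],[0.033,-0.0111,-0.0,0.0,-0.0,3.93,255.0],[0.0321,-0.0134,-0.0,0.0,-0.0,3.93,255.0],[0.0311,-0.0155,-0.0,0.0,-0.0,3.93,255.0],[0.03,-0.0177,-0.0,0.0,-0.0,3.93,255.0]]]
[[[0.0287,-0.0196,-0.0,0.0,-0.0,3.93,255.0],[0.0273,-0.0216,-0.0,0.0,-0.0,3.93,255.0]]]
```

Call:
{"op": "apply_moves", "data": {
  "rows": [
    [[0,0,-0.01,0,0,0,255],[0,0,-0.02,0,0,0,255],[0,0,-0.018,0,0,0,255],[0,0,-0.006,0,0,0,255],[0.017,0.0015,0,0,0,1.96,255],[0.017,0.0015,0,0,0,1.97,255],[0.0347,0.0006,0,0,0,3.93,255],[0.0348,-0.0018,0,0,0,3.93,255],[0.0345,-0.0042,0,0,0,3.93,255],[0.0342,-0.0065,0,0,0,3.93,255]]
  ]
}}

```text
t: 4.67
tool_pos: [0.4914, -0.0669, 0.0903]
ee_rot: [-2.652, -1.684, 0.0]
contact_force: [1.3, -0.3, -2.6]
width: 0.021
```

Call:
{"op": "apply_moves", "data": {
  "rows": [
    [[0.0336,-0.0089,0,0,0,3.93,255],[0.033,-0.0111,0,0,0,3.93,255],[0.0321,-0.0134,0,0,0,3.93,255],[0.0311,-0.0155,0,0,0,3.93,255],[0.03,-0.0177,0,0,0,3.93,255],[0.0287,-0.0196,0,0,0,3.93,255],[0.0137,-0.0108,0,0,0,1.96,255],[0.0137,-0.0108,0,0,0,1.97,255],[0,0,0,0,0,0,255],[0,0,0,0,0,0,255]]
  ]
}}

```text
t: 5.5
tool_pos: [0.5351, 0.1717, 0.0899]
ee_rot: [2.973, 1.013, -0.001]
contact_force: [-0.4, 0.4, -2.8]
width: 0.0212
```

```bash
python3 - <<'E'
from h import *
fin(); p=pose(); save('wrist','w3.png'); np.save('w3.npy',np.array(p)); save('top','t3.png'); print(proj('wrist',[.6327,.0464,.022],p),proj('top',[.6327,.0464,.022]))
E
```

```text
t 5.5 tcp [0.5351 0.1717 0.0899] yaw -52.37 tilt [-8.e-04  1.e-04 -1.e+00] F [-0.39  0.41 -2.77] M [-0.05 -0.   -0.01] w 0.0212 j [-0.88  0.58  0.67  1.9  -0.48  0.83  0.7 ]
[319.93897224 468.95903536] [316.02491113 210.00123522]
```

View pics/w3.png

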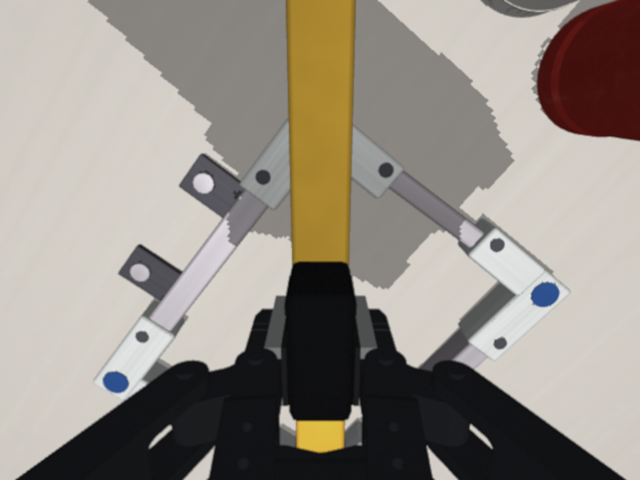

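View pics/t3.png

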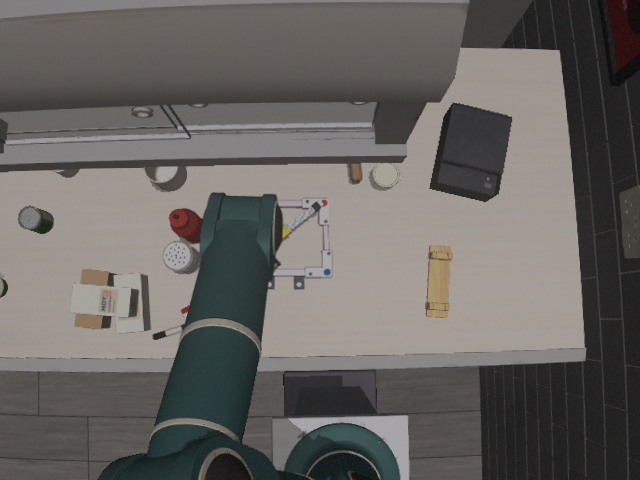

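```bash
python3 - <<'E'
from h import *
im=save('scene','s3.png'); 
cv2.imwrite('pics/s3c.png',cv2.resize(im[100:330,80:380,::-1],None,fx=2.6,fy=2.6,interpolation=cv2.INTER_CUBIC))
t=cv2.imread('pics/t3.png');cv2.imwrite('pics/t3c.png',cv2.resize(t[190:290,260:345],None,fx=6,fy=6,interpolation=cv2.INTER_CUBIC))
E
```

```text
(no output)
```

View pics/s3c.png

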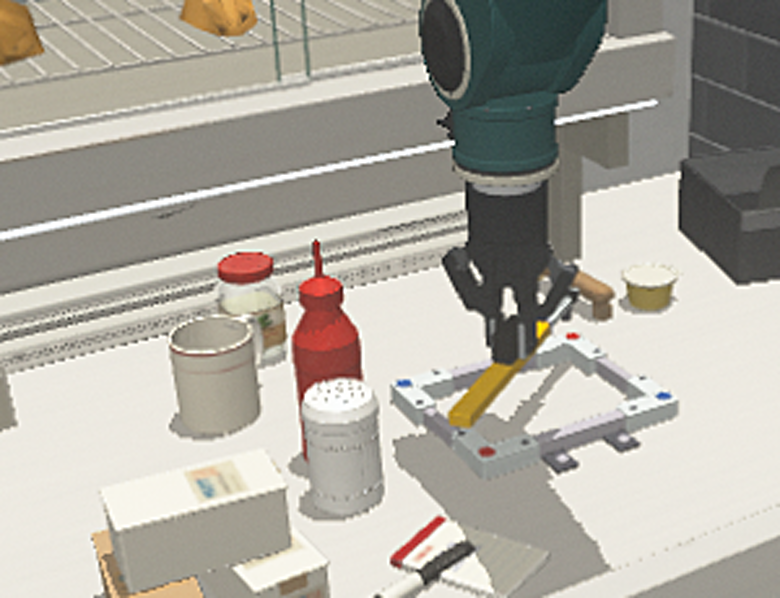

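View pics/t3c.png

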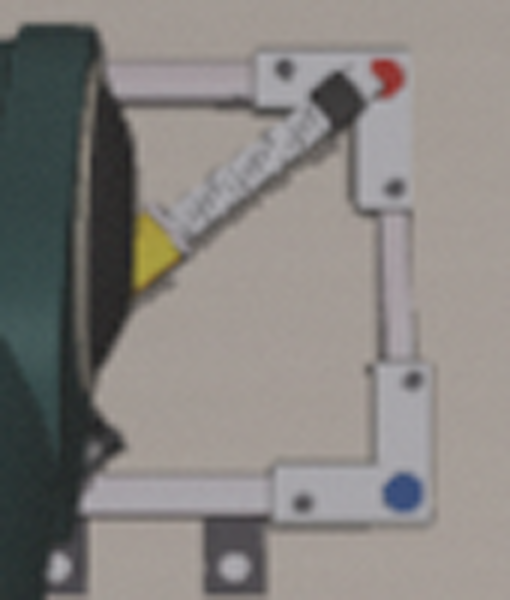

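```bash
python3 - <<'E'
from h import *
f=lambda u,v:(260+(u+.5)/6-.5,190+(v+.5)/6-.5)
for z in (.087,.091):
  e=onz('top',f(374,80),z);b=onz('top',f(165,252),z);print(e.round(4),b.round(4))
p,rv=np.load('w3.npy'); y=np.radians(-52.4); d=np.array([np.cos(y),np.sin(y)])
print('expected end',p[:2]+.1713*d,'beam end',p[:2]+.0743*d,'tip',p[:2]+.1473*d)
# beam heading in wrist image
q=np.load('w3.npy')
a=onz('wrist',(321,5),.09,q);b=onz('wrist',(322,255),.09,q);dd=b-a;print(np.degrees(np.arctan2(dd[1],dd[0])),a,b)
E
```

```text
[0.6363 0.0334 0.087 ] [0.5726 0.1122 0.087 ]
[0.6355 0.0334 0.091 ] [0.572 0.112 0.091]
expected end [0.63963735 0.03599047] beam end [0.58045327 0.11284257] tip [0.62499387 0.05500542]
-52.05305838728775 [0.4687439 0.2597207 0.09     ] [0.52032644 0.19357189 0.09      ]
```

Call:
{"op": "apply_moves", "data": {
  "rows": [
    [[0,0,0.012,0,0,0,255],[0,0,0.012,0,0,0,255],[0,0,0.012,0,0,0,255],[0,0,0.009,0,0,0,255],[0,0,0,0,0,0,255],[0,0,0,0,0,0,255]]
  ]
}}

```text
t: 6.15
tool_pos: [0.5352, 0.1705, 0.0446]
ee_rot: [2.975, 1.009, -0.002]
contact_force: [0.6, -0.2, -2.3]
width: 0.0213
```

```bash
python3 - <<'E'
from h import *
fin(); im=save('top','t4.png'); 
cv2.imwrite('pics/t4c.png',cv2.resize(im[190:290,260:345,::-1],None,fx=6,fy=6,interpolation=cv2.INTER_CUBIC))
E
```

```text
t 6.15 tcp [0.5352 0.1705 0.0446] yaw -52.51 tilt [-0.0015 -0.     -1.    ] F [ 0.65 -0.16 -2.31] M [ 0.02 -0.03 -0.02] w 0.0213 j [-0.84  0.64  0.62  1.92 -0.54  0.75  0.75]
```

View pics/t4c.png

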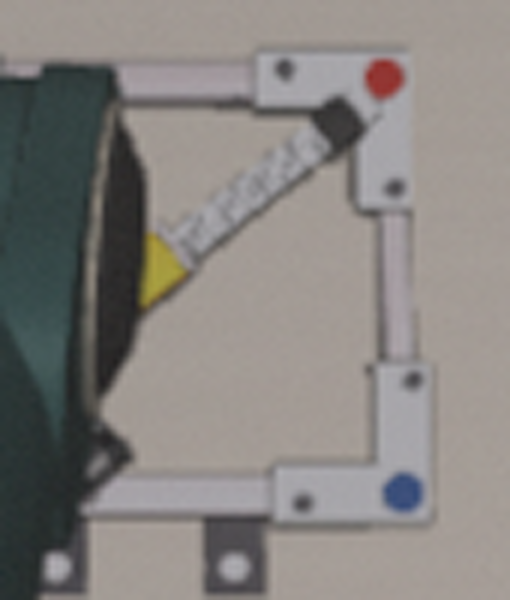

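Call:
{"op": "apply_moves", "data": {
  "rows": [
    [[0,0.003,0,0,0,0,255],[0,0.003,0,0,0,0,255],[0,0.002,0,0,0,0,255],[0,0.002,0,0,0,0,255],[0,0,0,0,0,0,255],[0,0,0,0,0,0,255]]
  ]
}}

```text
t: 6.7
tool_pos: [0.5417, 0.1632, 0.0454]
ee_rot: [-2.975, -1.01, -0.0]
contact_force: [-1.3, 1.3, -1.1]
width: 0.0211
```

Call:
{"op": "apply_moves", "data": {
  "rows": [
    [[0,0.002,0,0,0,0,255],[0,0.002,0,0,0,0,255],[0,0.002,0,0,0,0,255],[0,0,0,0,0,0,255]]
  ]
}}

```text
t: 7.03
tool_pos: [0.5455, 0.158, 0.0454]
ee_rot: [2.975, 1.01, 0.0]
contact_force: [0.4, 2.6, -2.7]
width: 0.0214
```

```bash
cat >> h.py <<'E'
def ff(yawf=-1.0):
    o=observe();y=np.radians(yawf);f=o['contact_force'];c,s=np.cos(y),np.sin(y)
    C=np.array([.570,.1247]);d=o['tool_pos'][:2]-C
    print('F frame x,y: %.2f %.2f z %.2f'%(c*f[0]+s*f[1],-s*f[0]+c*f[1],f[2]),'tcp in frame mm',(1000*np.array([c*d[0]+s*d[1],-s*d[0]+c*d[1]])).round(1))
E
python3 - <<'E'
from h import *
fin();ff()
E
```

```text
t 7.03 tcp [0.5455 0.158  0.0454] yaw -52.49 tilt [ 1.e-04  2.e-04 -1.e+00] F [ 0.41  2.62 -2.66] M [ 0.6  -0.01  0.17] w 0.0214 j [-0.81  0.65  0.62  1.9  -0.54  0.76  0.77]
F frame x,y: 0.37 2.62 z -2.66 tcp in frame mm [-25.   32.9]
```

Call:
{"op": "apply_moves", "data": {
  "rows": [
    [[0.0012,0.0009,0,0,0,0,255],[0.0012,0.0009,0,0,0,0,255],[0.0012,0.0009,0,0,0,0,255],[0,0,0,0,0,0,255]]
  ]
}}

```text
t: 7.37
tool_pos: [0.5493, 0.1577, 0.045]
ee_rot: [2.975, 1.008, -0.003]
contact_force: [-6.5, 0.1, -2.1]
width: 0.0215
```

```bash
python3 - <<'E'
from h import *
fin();ff()
E
```

```text
t 7.37 tcp [0.5493 0.1577 0.045 ] yaw -52.55 tilt [-1.7e-03 -4.0e-04 -1.0e+00] F [-6.52  0.12 -2.1 ] M [-0.28  1.33 -0.59] w 0.0215 j [-0.8   0.66  0.62  1.89 -0.54  0.77  0.77]
F frame x,y: -6.52 0.00 z -2.10 tcp in frame mm [-21.3  32.7]
```

Call:
{"op": "apply_moves", "data": {
  "rows": [
    [[-0.0007,0.002,0,0,0,0,255],[0,0.002,0,0,0,0,255],[0,0.002,0,0,0,0,255],[0,0,0,0,0,0,255]]
  ]
}}

```text
t: 7.7
tool_pos: [0.5527, 0.1525, 0.0451]
ee_rot: [2.975, 1.009, -0.001]
contact_force: [-4.7, -0.2, -1.8]
width: 0.0211
```

```bash
python3 - <<'E'
from h import *
fin();ff()
E
```

```text
t 7.7 tcp [0.5527 0.1525 0.0451] yaw -52.54 tilt [-9.e-04 -1.e-04 -1.e+00] F [-4.7  -0.17 -1.85] M [-0.01  1.24 -0.52] w 0.0211 j [-0.79  0.66  0.62  1.89 -0.54  0.77  0.78]
F frame x,y: -4.70 -0.26 z -1.85 tcp in frame mm [-17.8  27.5]
```

Call:
{"op": "apply_moves", "data": {
  "rows": [
    [[-0.001,0.002,0,0,0,0,255],[-0.001,0.002,0,0,0,0,255],[0,0.002,0,0,0,0,255],[0,0,0,0,0,0,255]]
  ]
}}

```text
t: 8.03
tool_pos: [0.5553, 0.1471, 0.0454]
ee_rot: [2.975, 1.01, 0.001]
contact_force: [-2.1, 3.3, -3.4]
width: 0.0212
```

```bash
python3 - <<'E'
from h import *
fin();ff()
E
```

```text
t 8.03 tcp [0.5553 0.1471 0.0454] yaw -52.48 tilt [ 6.e-04  2.e-04 -1.e+00] F [-2.06  3.34 -3.38] M [0.82 0.51 0.09] w 0.0212 j [-0.78  0.66  0.62  1.89 -0.54  0.77  0.79]
F frame x,y: -2.12 3.31 z -3.38 tcp in frame mm [-15.1  22.2]
```

Call:
{"op": "apply_moves", "data": {
  "rows": [
    [[0,0.003,0,0,0,0,255],[0,0.003,0,0,0,0,255],[0,0.003,0,0,0,0,255],[0,0.003,0,0,0,0,255],[0,0,0,0,0,0,255]]
  ]
}}

```text
t: 8.45
tool_pos: [0.5627, 0.1373, 0.0454]
ee_rot: [2.975, 1.01, 0.001]
contact_force: [-2.5, 4.5, -3.2]
width: 0.021
```

```bash
python3 - <<'E'
from h import *
fin();ff()
E
```

```text
t 8.45 tcp [0.5627 0.1373 0.0454] yaw -52.5 tilt [ 3.e-04  2.e-04 -1.e+00] F [-2.54  4.49 -3.16] M [1.15 0.55 0.12] w 0.021 j [-0.76  0.67  0.62  1.88 -0.54  0.77  0.81]
F frame x,y: -2.62 4.45 z -3.16 tcp in frame mm [-7.5 12.5]
```

Both faces still pressed. Go on, then a look at the nose.

Call:
{"op": "apply_moves", "data": {
  "rows": [
    [[0,0.003,0,0,0,0,255],[0,0.003,0,0,0,0,255],[0,0,0,0,0,0,255],[0,0,0,0,0,0,255]]
  ]
}}

```text
t: 8.78
tool_pos: [0.5659, 0.1331, 0.0453]
ee_rot: [-2.975, -1.01, -0.0]
contact_force: [-2.0, 4.2, -2.2]
width: 0.0213
```

```bash
python3 - <<'E'
from h import *
fin();ff()
p=pose();save('wrist','w5.png');np.save('w5.npy',np.array(p));im=save('scene','s5.png')
cv2.imwrite('pics/s5c.png',cv2.resize(im[190:300,215:350,::-1],None,fx=5.5,fy=5.5,interpolation=cv2.INTER_CUBIC))
E
```

```text
t 8.78 tcp [0.5659 0.1331 0.0453] yaw -52.48 tilt [ 1.e-04 -1.e-04 -1.e+00] F [-2.02  4.16 -2.2 ] M [1.21 0.69 0.07] w 0.0213 j [-0.75  0.67  0.62  1.87 -0.54  0.78  0.82]
F frame x,y: -2.09 4.12 z -2.20 tcp in frame mm [-4.3  8.3]
```

View pics/w5.png

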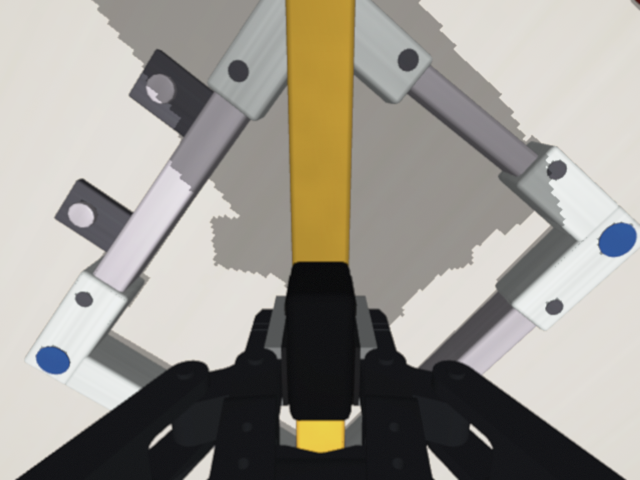

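View pics/s5c.png

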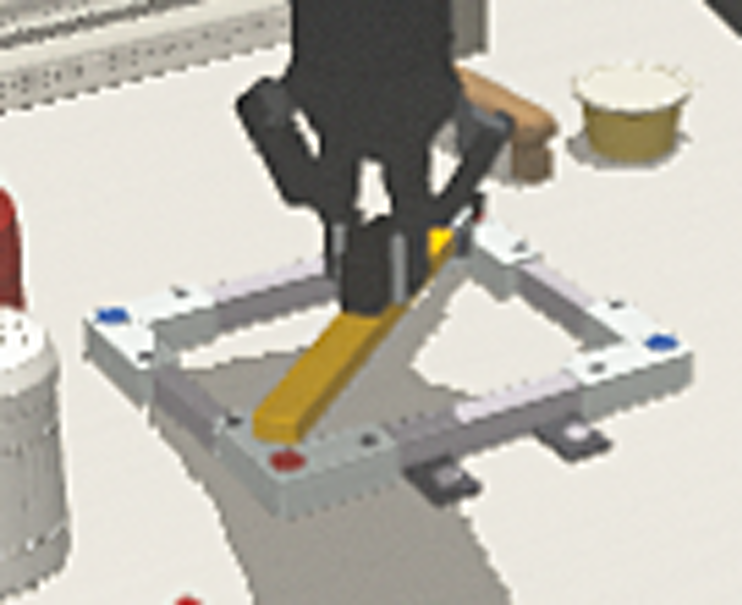

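Call:
{"op": "apply_moves", "data": {
  "rows": [
    [[0,0.002,0,0,0,0,255],[0,0,0.003,0,0,0,255],[0,0,0.003,0,0,0,255],[0,0,0,0,0,0,255]]
  ]
}}

```text
t: 9.22
tool_pos: [0.5672, 0.1316, 0.0392]
ee_rot: [2.975, 1.011, 0.0]
contact_force: [-3.2, 5.5, 1.1]
width: 0.0216
```

```bash
python3 - <<'E'
from h import *
fin();ff()
E
```

```text
t 9.22 tcp [0.5672 0.1316 0.0392] yaw -52.47 tilt [ 3.e-04  1.e-04 -1.e+00] F [-3.19  5.54  1.15] M [0.86 0.5  0.05] w 0.0216 j [-0.74  0.68  0.61  1.87 -0.55  0.77  0.83]
F frame x,y: -3.28 5.48 z 1.15 tcp in frame mm [-2.9  6.8]
```

Call:
{"op": "apply_moves", "data": {
  "rows": [
    [[0,0,0.0015,0,0,0,255],[0,0,0.0015,0,0,0,255],[0,0,0,0,0,0,255]]
  ]
}}

```text
t: 9.47
tool_pos: [0.5673, 0.1316, 0.0364]
ee_rot: [2.975, 1.011, 0.001]
contact_force: [-3.3, 4.9, 2.6]
width: 0.0212
```

```bash
python3 - <<'E'
from h import *
fin();ff()
E
```

```text
t 9.47 tcp [0.5673 0.1316 0.0364] yaw -52.47 tilt [ 5.e-04  2.e-04 -1.e+00] F [-3.27  4.9   2.57] M [0.71 0.49 0.  ] w 0.0212 j [-0.74  0.68  0.61  1.87 -0.55  0.76  0.83]
F frame x,y: -3.35 4.84 z 2.57 tcp in frame mm [-2.8  6.8]
```

Call:
{"op": "apply_moves", "data": {
  "rows": [
    [[0,-0.002,0.001,0,0,0,255],[0,-0.002,0,0,0,0,255],[0,-0.002,0,0,0,0,255],[0,0,0,0,0,0,255]]
  ]
}}

```text
t: 9.8
tool_pos: [0.5634, 0.1366, 0.0355]
ee_rot: [-2.974, -1.011, -0.001]
contact_force: [-3.4, 4.0, 3.0]
width: 0.0209
```

```bash
python3 - <<'E'
from h import *
fin();ff()
E
```

```text
t 9.8 tcp [0.5634 0.1366 0.0355] yaw -52.46 tilt [ 5.e-04  0.e+00 -1.e+00] F [-3.35  3.96  3.01] M [ 0.58  0.52 -0.03] w 0.0209 j [-0.75  0.68  0.61  1.88 -0.55  0.76  0.82]
F frame x,y: -3.42 3.90 z 3.01 tcp in frame mm [-6.8 11.8]
```

Call:
{"op": "apply_moves", "data": {
  "rows": [
    [[0,-0.0007,0,0,0,0,255],[0,-0.0006,0,0,0,0,255],[0,0,0,0,0,0,255]]
  ]
}}

```text
t: 10.05
tool_pos: [0.5628, 0.1374, 0.0356]
ee_rot: [2.975, 1.011, 0.001]
contact_force: [-2.5, 4.7, 2.2]
width: 0.0212
```

```bash
python3 - <<'E'
from h import *
fin();ff()
E
```

```text
t 10.05 tcp [0.5628 0.1374 0.0356] yaw -52.47 tilt [ 6.e-04  3.e-04 -1.e+00] F [-2.54  4.66  2.16] M [0.62 0.45 0.04] w 0.0212 j [-0.75  0.68  0.61  1.88 -0.55  0.76  0.82]
F frame x,y: -2.62 4.62 z 2.16 tcp in frame mm [-7.4 12.6]
```

Call:
{"op": "apply_moves", "data": {
  "rows": [
    [[0,-0.0007,0,0,0,0,255],[0,-0.0007,0,0,0,0,255],[0,0,0,0,0,0,255]]
  ]
}}

```text
t: 10.3
tool_pos: [0.5623, 0.1379, 0.0356]
ee_rot: [2.974, 1.01, 0.002]
contact_force: [0.3, 1.2, 1.3]
width: 0.0212
```

```bash
python3 - <<'E'
from h import *
fin();ff()
E
```

```text
t 10.3 tcp [0.5623 0.1379 0.0356] yaw -52.5 tilt [ 6.0e-04  1.2e-03 -1.0e+00] F [0.33 1.23 1.34] M [ 0.02 -0.3   0.13] w 0.0212 j [-0.75  0.68  0.61  1.88 -0.55  0.75  0.82]
F frame x,y: 0.31 1.24 z 1.34 tcp in frame mm [-7.9 13. ]
```

Call:
{"op": "apply_moves", "data": {
  "rows": [
    [[0,-0.0006,0,0,0,0,255],[0,0,0.0005,0,0,0,255],[0,0,0,0,0,0,255],[0,0,0,0,0,0,255]]
  ]
}}

```text
t: 10.63
tool_pos: [0.5622, 0.138, 0.0352]
ee_rot: [2.974, 1.009, 0.002]
contact_force: [2.7, -4.3, 4.9]
width: 0.0212
```

```bash
python3 - <<'E'
from h import *
fin();ff()
E
```

```text
t 10.63 tcp [0.5622 0.138  0.0352] yaw -52.52 tilt [ 9.0e-04  1.4e-03 -1.0e+00] F [ 2.71 -4.28  4.92] M [-0.74 -0.63  0.14] w 0.0212 j [-0.75  0.68  0.61  1.88 -0.55  0.75  0.82]
F frame x,y: 2.78 -4.23 z 4.92 tcp in frame mm [-8.  13.2]
```

Call:
{"op": "apply_moves", "data": {
  "rows": [
    [[0,0,0,0,0,0,255],[0,0,0,0,0,0,255],[0,0,0,0,0,0,255],[0,0,0,0,0,0,255]]
  ]
}}

```text
t: 10.97
tool_pos: [0.5622, 0.138, 0.0353]
ee_rot: [2.974, 1.009, 0.002]
contact_force: [2.1, -4.1, 4.9]
width: 0.0211
```

```bash
python3 - <<'E'
from h import *
fin();ff()
im=save('top','t6.png'); 
cv2.imwrite('pics/t6c.png',cv2.resize(im[190:290,260:345,::-1],None,fx=6,fy=6,interpolation=cv2.INTER_CUBIC))
im=save('scene','s6.png')
cv2.imwrite('pics/s6c.png',cv2.resize(im[190:300,215:350,::-1],None,fx=5.5,fy=5.5,interpolation=cv2.INTER_CUBIC))
E
```

```text
t 10.97 tcp [0.5622 0.138  0.0353] yaw -52.52 tilt [ 9.0e-04  1.4e-03 -1.0e+00] F [ 2.09 -4.11  4.94] M [-0.76 -0.67  0.18] w 0.0211 j [-0.75  0.68  0.61  1.88 -0.55  0.75  0.82]
F frame x,y: 2.16 -4.08 z 4.94 tcp in frame mm [-8.  13.1]
```

View pics/t6c.png

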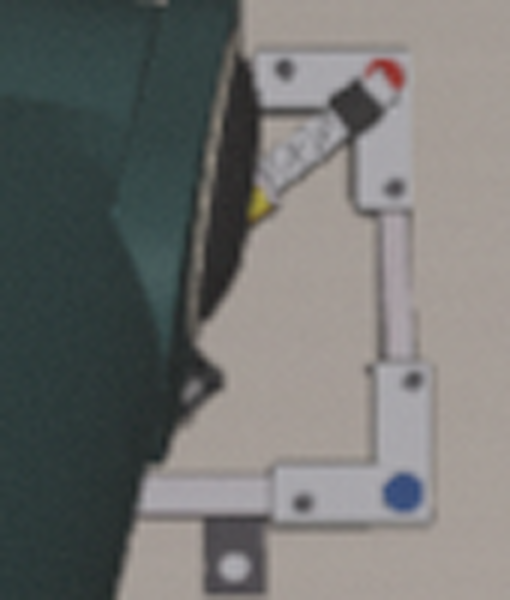

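View pics/s6c.png

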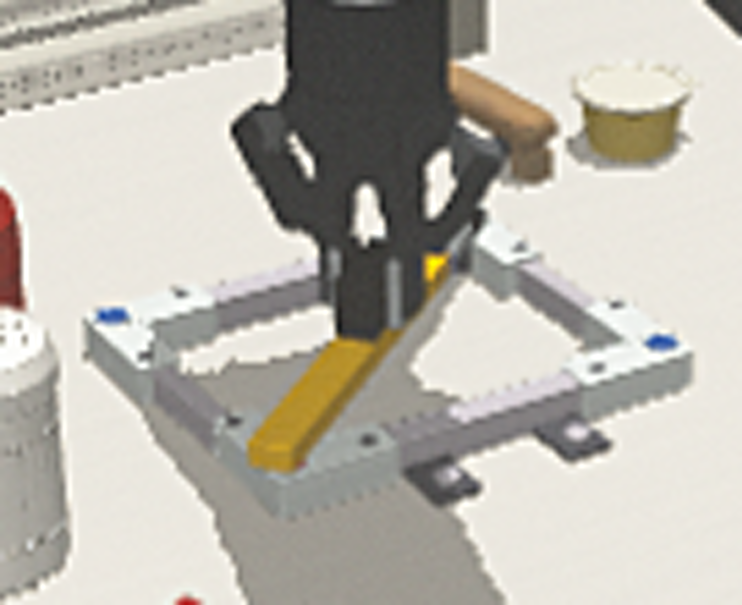

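Call:
{"op": "apply_moves", "data": {
  "rows": [
    [[0,0.003,0,0,0,0,255],[0,0.003,-0.001,0,0,0,255],[0,0.001,-0.004,0,0,0,255],[0,0,-0.005,0,0,0,255],[0,-0.005,-0.001,0,0,0,255],[0,-0.008,0,0,0,0,255],[0,-0.008,0,0,0,0,255],[0,-0.008,0,0,0,0,255],[0,-0.006,-0.004,0,0,0,255],[0,-0.006,-0.01,0,0,0,255]]
  ]
}}

```text
t: 11.9
tool_pos: [0.5398, 0.1658, 0.0594]
ee_rot: [2.974, 1.01, -0.002]
contact_force: [-0.3, -0.4, -2.7]
width: 0.021
```

Call:
{"op": "apply_moves", "data": {
  "rows": [
    [[0,-0.005,-0.012,0,0,0,255],[0,-0.005,-0.012,0,0,0,255],[0,0,-0.01,0,0,0,255],[0,0,0,0,0,0,255]]
  ]
}}

```text
t: 12.23
tool_pos: [0.5358, 0.174, 0.0965]
ee_rot: [-2.974, -1.01, -0.006]
contact_force: [0.6, 0.3, -2.4]
width: 0.0213
```

```bash
python3 - <<'E'
from h import *
fin();ff()
a=plan([.50,.13,.09],0,255,8); plan([.5383,.0888,.09],52.8,255,9,a)
E
```

```text
t 12.23 tcp [0.5358 0.174  0.0965] yaw -52.48 tilt [ 3.4e-03  8.0e-04 -1.0e+00] F [ 0.59  0.27 -2.42] M [ 0.05 -0.05  0.03] w 0.0213 j [-0.89  0.57  0.68  1.9  -0.47  0.84  0.69]
F frame x,y: 0.58 0.28 z -2.42 tcp in frame mm [-35.1  48.7]
[[[-0.0069,0.0016,0.0008,0.02,-0.02,-6.56,255.0],[-0.007,0.0009,0.0008,0.02,-0.02,-6.56,255.0],[-0.0071,-0.0,0.0008,0.02,-0.02,-6.56,255.0],[-0.0071,-0.0008,0.0008,0.02,-0.02,-6.56,255.0],[-0.0069,-0.0016,0.0008,0.02,-0.02,-6.56,255.0],[-0.0067,-0.0023,0.0008,0.02,-0.02,-6.56,255.0],[-0.0063,-0.0031,0.0008,0.02,-0.02,-6.56,255.0],[-0.006,-0.0039,0.0008,0.02,-0.02,-6.56,255.0]]]
[[[-0.0046,0.0043,-0.0,-0.0,-0.0,-5.87,255.0],[-0.005,0.0037,-0.0,-0.0,-0.0,-5.87,255.0],[-0.0053,0.0033,-0.0,-0.0,-0.0,-5.87,255.0],[-0.0057,0.0026,-0.0,-0.0,-0.0,-5.87,255.0],[-0.0059,0.0021,-0.0,-0.0,-0.0,-5.87,255.0],[-0.0061,0.0015,-0.0,-0.0,-0.0,-5.87,255.0],[-0.0062,0.0008,-0.0,-0.0,-0.0,-5.87,255.0],[-0.0062,0.0002,-0.0,-0.0,-0.0,-5.87,255.0],[-0.0063,-0.0004,-0.0,-0.0,-0.0,-5.87,255.0]]]
```

Call:
{"op": "apply_moves", "data": {
  "rows": [
    [[-0.007,0.0016,0,0,0,-3.5,255],[-0.007,0.001,0,0,0,-6.5,255],[-0.007,0,0,0,0,-6.5,255],[-0.007,-0.0008,0,0,0,-6.5,255],[-0.007,-0.0016,0,0,0,-6.5,255],[-0.0067,-0.0023,0,0,0,-6.5,255],[-0.0063,-0.003,0,0,0,-6.5,255],[-0.006,-0.004,0,0,0,-6.5,255]]
  ]
}}

```text
t: 12.9
tool_pos: [0.4967, 0.1307, 0.0939]
ee_rot: [2.282, 2.158, 0.0]
contact_force: [-0.1, -1.0, -2.3]
width: 0.0213
```

Call:
{"op": "apply_moves", "data": {
  "rows": [
    [[-0.0046,0.0043,0,0,0,-6.5,255],[-0.005,0.0037,0,0,0,-6.5,255],[-0.0053,0.0033,0,0,0,-6.5,255],[-0.0057,0.0026,0,0,0,-6.5,255],[-0.006,0.002,0,0,0,-6,255],[-0.006,0.0015,0,0,0,-6,255],[-0.006,0.001,0,0,0,-6,255],[-0.006,0,0,0,0,-6,255],[0,0,0,0,0,-3,255],[0,0,0,0,0,0,255]]
  ]
}}

```text
t: 13.73
tool_pos: [0.5297, 0.093, 0.0939]
ee_rot: [1.085, 2.948, -0.0]
contact_force: [-0.5, -0.5, -2.7]
width: 0.0216
```

```bash
python3 - <<'E'
from h import *
fin();ff()
plan([.5383,.0888,.092],52.8,255,2)
E
```

```text
t 13.73 tcp [0.5297 0.093  0.0939] yaw 49.58 tilt [-4.e-04 -0.e+00 -1.e+00] F [-0.5  -0.53 -2.73] M [ 0.02  0.02 -0.02] w 0.0216 j [-0.45  0.45  0.27  1.95 -0.17  0.76  2.35]
F frame x,y: -0.49 -0.54 z -2.73 tcp in frame mm [-39.8 -32.4]
[[[-0.0046,0.0012,0.0009,-0.0,0.01,-1.61,255.0],[-0.0047,0.0011,0.001,-0.0,0.01,-1.61,255.0]]]
```

Call:
{"op": "apply_moves", "data": {
  "rows": [
    [[-0.0046,0.0012,0.005,0,0,-1.6,255],[-0.0047,0.0011,0.01,0,0,-1.6,255],[0,0,0.01,0,0,0,255],[0,0,0.007,0,0,0,255],[0,0,0,0,0,0,255],[0,0,0,0,0,0,255]]
  ]
}}

```text
t: 14.23
tool_pos: [0.5375, 0.0899, 0.0614]
ee_rot: [-1.006, -2.975, 0.001]
contact_force: [0.9, 0.4, -2.6]
width: 0.0212
```

```bash
python3 - <<'E'
from h import *
fin();ff()
im=save('top','t7.png'); 
cv2.imwrite('pics/t7c.png',cv2.resize(im[185:295,225:345,::-1],None,fx=5,fy=5,interpolation=cv2.INTER_CUBIC))
im=save('scene','s7.png')
cv2.imwrite('pics/s7c.png',cv2.resize(im[170:300,200:350,::-1],None,fx=5,fy=4.5,interpolation=cv2.INTER_CUBIC))
E
```

```text
t 14.23 tcp [0.5375 0.0899 0.0614] yaw 52.65 tilt [ 6.e-04 -1.e-03 -1.e+00] F [ 0.92  0.42 -2.6 ] M [0.03 0.02 0.03] w 0.0212 j [-0.41  0.51  0.24  1.95 -0.18  0.7   2.42]
F frame x,y: 0.91 0.44 z -2.60 tcp in frame mm [-31.9 -35.4]
```

View pics/t7c.png

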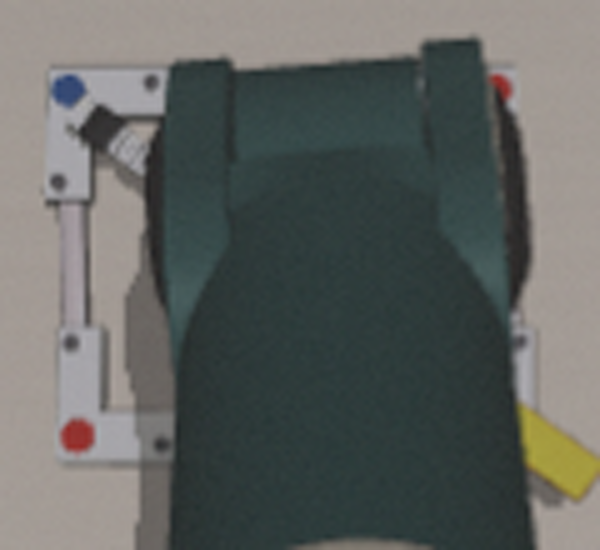

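View pics/s7c.png

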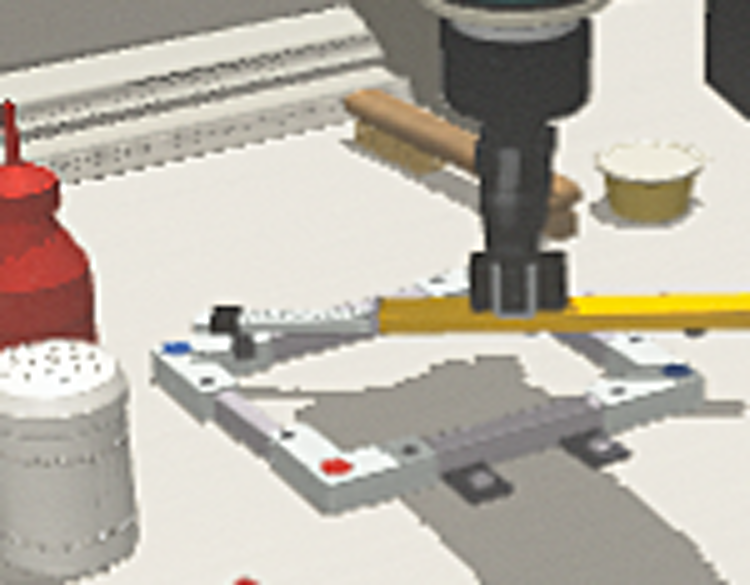

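Call:
{"op": "apply_moves", "data": {
  "rows": [
    [[0,-0.001,0.006,0,0,0,255],[0,0,0.006,0,0,0,255],[0,0,0.0045,0,0,0,255],[0,0,0,0,0,0,255],[0,0.003,0,0,0,0,255],[0,0.003,0,0,0,0,255],[0,0.003,0,0,0,0,255],[0,0,0,0,0,0,255]]
  ]
}}

```text
t: 15.0
tool_pos: [0.5433, 0.097, 0.0455]
ee_rot: [1.003, 2.977, 0.001]
contact_force: [-0.2, 0.3, -2.6]
width: 0.0212
```

```bash
python3 - <<'E'
from h import *
fin();ff()
E
```

```text
t 15.0 tcp [0.5433 0.097  0.0455] yaw 52.76 tilt [-3.e-04  5.e-04 -1.e+00] F [-0.21  0.33 -2.6 ] M [ 0.01  0.01 -0.02] w 0.0212 j [-0.42  0.55  0.23  1.93 -0.19  0.68  2.42]
F frame x,y: -0.21 0.33 z -2.60 tcp in frame mm [-26.2 -28.1]
```

Call:
{"op": "apply_moves", "data": {
  "rows": [
    [[0,0.002,0,0,0,0,255],[0,0.002,0,0,0,0,255],[0,0,0,0,0,0,255]]
  ]
}}

```text
t: 15.25
tool_pos: [0.5453, 0.0995, 0.0453]
ee_rot: [-1.004, -2.977, 0.0]
contact_force: [-0.1, -2.2, -2.1]
width: 0.0213
```

```bash
python3 - <<'E'
from h import *
fin();ff()
E
```

```text
t 15.25 tcp [0.5453 0.0995 0.0453] yaw 52.72 tilt [-1.e-04 -2.e-04 -1.e+00] F [-0.1  -2.22 -2.1 ] M [-0.4   0.2  -0.06] w 0.0213 j [-0.42  0.55  0.23  1.93 -0.19  0.68  2.42]
F frame x,y: -0.06 -2.22 z -2.10 tcp in frame mm [-24.2 -25.6]
```

Call:
{"op": "apply_moves", "data": {
  "rows": [
    [[-0.0008,0.0015,0,0,0,0,255],[-0.0008,0.0015,0,0,0,0,255],[0,0.002,0,0,0,0,255],[0,0,0,0,0,0,255]]
  ]
}}

```text
t: 15.58
tool_pos: [0.5498, 0.1025, 0.0453]
ee_rot: [1.004, 2.977, -0.0]
contact_force: [-0.5, -2.0, -3.6]
width: 0.0215
```

```bash
python3 - <<'E'
from h import *
fin();ff()
E
```

```text
t 15.58 tcp [0.5498 0.1025 0.0453] yaw 52.71 tilt [-1.e-04 -1.e-04 -1.e+00] F [-0.55 -1.97 -3.64] M [-0.71  0.18 -0.14] w 0.0215 j [-0.42  0.56  0.23  1.92 -0.19  0.69  2.41]
F frame x,y: -0.51 -1.98 z -3.64 tcp in frame mm [-19.8 -22.5]
```

Call:
{"op": "apply_moves", "data": {
  "rows": [
    [[-0.0008,0.002,0,0,0,0,255],[-0.0004,0.002,0,0,0,0,255],[0,0.002,0,0,0,0,255],[0,0,0,0,0,0,255]]
  ]
}}

```text
t: 15.92
tool_pos: [0.5542, 0.1068, 0.0452]
ee_rot: [-1.004, -2.977, 0.0]
contact_force: [-1.8, -2.7, -3.7]
width: 0.0212
```

```bash
python3 - <<'E'
from h import *
fin();ff()
E
```

```text
t 15.92 tcp [0.5542 0.1068 0.0452] yaw 52.74 tilt [ 1.e-04 -2.e-04 -1.e+00] F [-1.79 -2.72 -3.71] M [-0.65  0.6   0.05] w 0.0212 j [-0.43  0.57  0.23  1.9  -0.19  0.69  2.41]
F frame x,y: -1.74 -2.75 z -3.71 tcp in frame mm [-15.5 -18.1]
```

Call:
{"op": "apply_moves", "data": {
  "rows": [
    [[0,0.003,0,0,0,0,255],[0,0.003,0,0,0,0,255],[0,0.003,0,0,0,0,255],[0,0,0,0,0,0,255]]
  ]
}}

```text
t: 16.25
tool_pos: [0.5598, 0.1141, 0.0452]
ee_rot: [-1.003, -2.977, 0.0]
contact_force: [-3.9, -3.6, -6.4]
width: 0.0211
```

```bash
python3 - <<'E'
from h import *
fin();ff()
E
```

```text
t 16.25 tcp [0.5598 0.1141 0.0452] yaw 52.74 tilt [ 1.e-04 -2.e-04 -1.e+00] F [-3.94 -3.63 -6.36] M [-0.97  0.84  0.02] w 0.0211 j [-0.43  0.58  0.23  1.89 -0.19  0.7   2.4 ]
F frame x,y: -3.88 -3.70 z -6.36 tcp in frame mm [-10.1 -10.7]
```

Call:
{"op": "apply_moves", "data": {
  "rows": [
    [[0,0.003,0,0,0,0,255],[0,0.003,0,0,0,0,255],[0,0.0015,0,0,0,0,255],[0,0,0,0,0,0,255],[0,0,0,0,0,0,255]]
  ]
}}

```text
t: 16.67
tool_pos: [0.5639, 0.1194, 0.0451]
ee_rot: [-1.004, -2.976, 0.001]
contact_force: [-3.2, -3.5, -5.5]
width: 0.0212
```

```bash
python3 - <<'E'
from h import *
fin();ff()
E
```

```text
t 16.67 tcp [0.5639 0.1194 0.0451] yaw 52.72 tilt [ 2.e-04 -5.e-04 -1.e+00] F [-3.24 -3.54 -5.47] M [-1.12  1.14  0.1 ] w 0.0212 j [-0.44  0.58  0.23  1.87 -0.19  0.71  2.39]
F frame x,y: -3.18 -3.59 z -5.47 tcp in frame mm [-6.  -5.4]
```

Call:
{"op": "apply_moves", "data": {
  "rows": [
    [[0,0,0.003,0,0,0,255],[0,0,0.003,0,0,0,255],[0,0,0,0,0,0,255]]
  ]
}}

```text
t: 16.92
tool_pos: [0.5646, 0.1198, 0.0395]
ee_rot: [1.004, 2.976, 0.001]
contact_force: [-3.6, -2.8, 1.8]
width: 0.021
```

```bash
python3 - <<'E'
from h import *
fin();ff()
E
```

```text
t 16.92 tcp [0.5646 0.1198 0.0395] yaw 52.71 tilt [-6.0e-04  1.2e-03 -1.0e+00] F [-3.65 -2.8   1.82] M [-0.03  0.62  0.19] w 0.021 j [-0.44  0.59  0.23  1.87 -0.2   0.7   2.39]
F frame x,y: -3.60 -2.87 z 1.82 tcp in frame mm [-5.3 -5. ]
```

Call:
{"op": "apply_moves", "data": {
  "rows": [
    [[0,0,0.0015,0,0,0,255],[0,0,0.0015,0,0,0,255],[0,-0.002,0.001,0,0,0,255],[0,-0.002,0,0,0,0,255],[0,-0.002,0,0,0,0,255],[0,0,0,0,0,0,255]]
  ]
}}

```text
t: 17.42
tool_pos: [0.5608, 0.1146, 0.0359]
ee_rot: [1.004, 2.976, 0.001]
contact_force: [-4.5, -1.7, 5.3]
width: 0.0213
```

```bash
python3 - <<'E'
from h import *
fin();ff()
E
```

```text
t 17.42 tcp [0.5608 0.1146 0.0359] yaw 52.7 tilt [-7.e-04  1.e-03 -1.e+00] F [-4.52 -1.67  5.29] M [0.37 0.55 0.34] w 0.0213 j [-0.43  0.59  0.22  1.89 -0.2   0.68  2.4 ]
F frame x,y: -4.49 -1.75 z 5.29 tcp in frame mm [ -9.1 -10.3]
```

Call:
{"op": "apply_moves", "data": {
  "rows": [
    [[0.0003,-0.0007,-0.0003,0,0,0,255],[0.0002,-0.0007,0,0,0,0,255],[0,0,0,0,0,0,255]]
  ]
}}

```text
t: 17.67
tool_pos: [0.5596, 0.1138, 0.0359]
ee_rot: [1.005, 2.976, 0.001]
contact_force: [-2.8, -4.6, 5.1]
width: 0.0214
```

```bash
python3 - <<'E'
from h import *
fin();ff()
E
```

```text
t 17.67 tcp [0.5596 0.1138 0.0359] yaw 52.69 tilt [-7.e-04  6.e-04 -1.e+00] F [-2.85 -4.6   5.12] M [0.01 0.01 0.13] w 0.0214 j [-0.43  0.59  0.22  1.89 -0.2   0.68  2.4 ]
F frame x,y: -2.77 -4.65 z 5.12 tcp in frame mm [-10.2 -11.1]
```

Call:
{"op": "apply_moves", "data": {
  "rows": [
    [[0,-0.0006,0,0,0,0,255],[0,-0.0004,0,0,0,0,255],[0,0,0,0,0,0,255]]
  ]
}}

```text
t: 17.92
tool_pos: [0.5591, 0.1132, 0.0358]
ee_rot: [1.004, 2.976, 0.001]
contact_force: [-0.9, -1.2, 3.5]
width: 0.0209
```

```bash
python3 - <<'E'
from h import *
fin();ff()
E
```

```text
t 17.92 tcp [0.5591 0.1132 0.0358] yaw 52.71 tilt [-7.e-04  6.e-04 -1.e+00] F [-0.94 -1.21  3.49] M [ 0.05 -0.42  0.11] w 0.0209 j [-0.43  0.59  0.22  1.89 -0.2   0.68  2.4 ]
F frame x,y: -0.92 -1.23 z 3.49 tcp in frame mm [-10.7 -11.7]
```

Call:
{"op": "apply_moves", "data": {
  "rows": [
    [[0,-0.0006,0,0,0,0,255],[0,0,0.0004,0,0,0,255],[0,0,0,0,0,0,255],[0,0,0,0,0,0,255],[0,0,0,0,0,0,255],[0,0,0,0,0,0,255]]
  ]
}}

```text
t: 18.42
tool_pos: [0.5589, 0.113, 0.0355]
ee_rot: [1.004, 2.976, 0.001]
contact_force: [1.4, -0.5, 5.5]
width: 0.021
```

```bash
python3 - <<'E'
from h import *
fin();ff()
im=save('top','t8.png'); 
cv2.imwrite('pics/t8c.png',cv2.resize(im[185:295,225:345,::-1],None,fx=5,fy=5,interpolation=cv2.INTER_CUBIC))
E
```

```text
t 18.42 tcp [0.5589 0.113  0.0355] yaw 52.73 tilt [-9.e-04  1.e-03 -1.e+00] F [ 1.43 -0.48  5.54] M [ 0.28 -0.75  0.08] w 0.021 j [-0.43  0.59  0.22  1.89 -0.2   0.68  2.4 ]
F frame x,y: 1.44 -0.45 z 5.54 tcp in frame mm [-10.9 -11.9]
```

View pics/t8c.png

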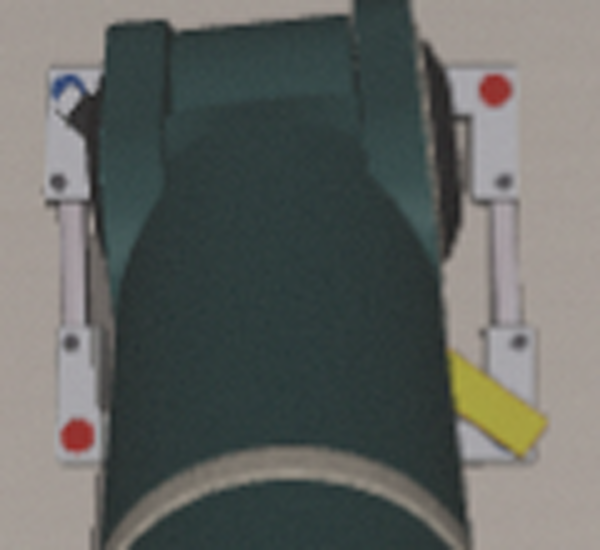

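Call:
{"op": "apply_moves", "data": {
  "rows": [
    [[0,0,0,0,0,0,190],[0,0,0,0,0,0,160],[0,0,0,0,0,0,100],[0,0,0,0,0,0,0],[0,0,0,0,0,0,0],[0,0,0,0,0,0,0],[0,0,0,0,0,0,0],[0,0,0,0,0,0,0]]
  ],
  "force": 30
}}

```text
t: 19.13
tool_pos: [0.5582, 0.1127, 0.0352]
ee_rot: [-1.004, -2.977, 0.0]
contact_force: [0.2, 0.5, -0.6]
width: 0.0852
```

```bash
python3 - <<'E'
from h import *
fin();ff()
E
```

```text
t 19.13 tcp [0.5582 0.1127 0.0352] yaw 52.72 tilt [ 1.e-04 -2.e-04 -1.e+00] F [ 0.16  0.51 -0.59] M [-0.04  0.01  0.05] w 0.0852 j [-0.43  0.59  0.22  1.89 -0.2   0.68  2.4 ]
F frame x,y: 0.15 0.51 z -0.59 tcp in frame mm [-11.6 -12.2]
```

Raise straight up, then back off towards the robot for a clear view.

Call:
{"op": "apply_moves", "data": {
  "rows": [
    [[0,0,-0.01,0,0,0,0],[0,0,-0.02,0,0,0,0],[0,0,-0.03,0,0,0,0],[0,0,-0.035,0,0,0,0],[0,0,-0.035,0,0,0,0],[0,0,-0.035,0,0,0,0],[0,-0.02,-0.03,0,0,0,0],[0,-0.03,-0.02,0,0,0,0],[0.015,-0.03,-0.01,0,0,0,0],[0.02,-0.03,0,0,0,0,0]]
  ]
}}

```text
t: 19.97
tool_pos: [0.4639, 0.0448, 0.2628]
ee_rot: [1.006, 2.973, 0.003]
contact_force: [0.3, 0.5, 0.4]
width: 0.0854
```

Call:
{"op": "apply_moves", "data": {
  "rows": [
    [[0.02,-0.03,0,0,0,0,0],[0.015,-0.02,0,0,0,0,0],[0,0,0,0,0,0,0],[0,0,0,0,0,0,0]]
  ]
}}

```text
t: 20.3
tool_pos: [0.4051, 0.0276, 0.2613]
ee_rot: [1.005, 2.975, 0.003]
contact_force: [0.0, -0.0, -0.2]
width: 0.0851
```

```bash
python3 - <<'E'
from h import *
fin()
p=pose();save('wrist','w9.png');np.save('w9.npy',np.array(p))
im=save('top','t9.png'); 
cv2.imwrite('pics/t9c.png',cv2.resize(im[185:295,225:345,::-1],None,fx=5,fy=5,interpolation=cv2.INTER_CUBIC))
im=save('scene','s9.png')
cv2.imwrite('pics/s9c.png',cv2.resize(im[170:300,200:350,::-1],None,fx=5,fy=4.5,interpolation=cv2.INTER_CUBIC))
E
```

```text
t 20.3 tcp [0.4051 0.0276 0.2613] yaw 52.69 tilt [-7.0e-04  2.1e-03 -1.0e+00] F [ 0.02 -0.01 -0.23] M [-0.02 -0.01  0.06] w 0.0851 j [-0.47 -0.03  0.32  2.09  0.01  1.08  2.34]
```

View pics/w9.png

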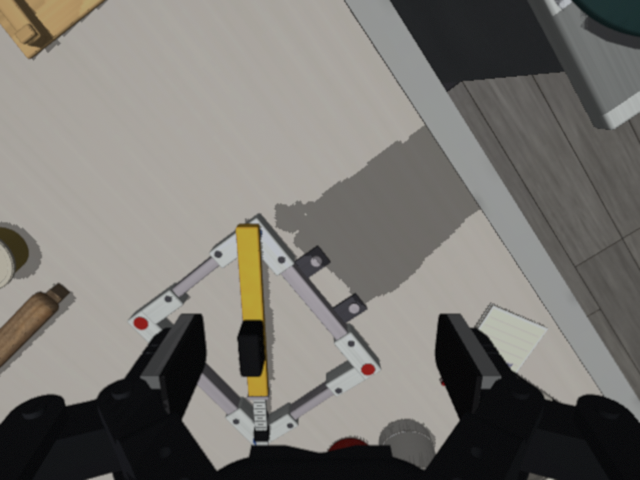

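View pics/t9c.png

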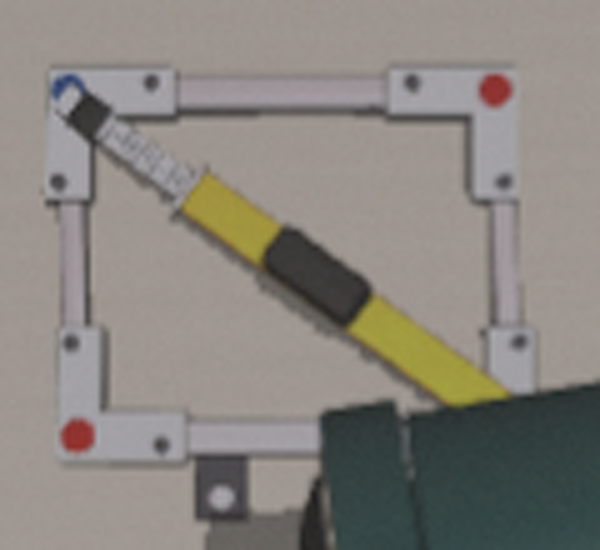

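View pics/s9c.png

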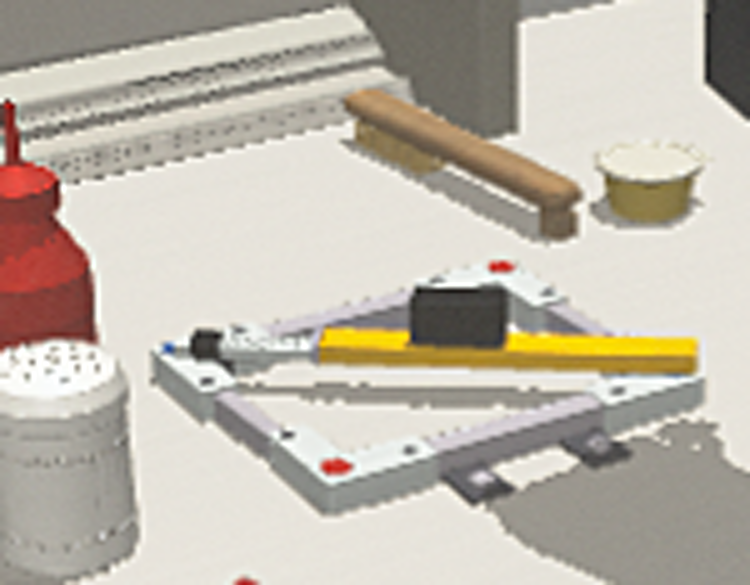

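```bash
python3 - <<'E'
from h import *
f=lambda u,v:(225+(u+.5)/5-.5,185+(v+.5)/5-.5)
g=lambda u,v:(260+(u+.5)/6-.5,190+(v+.5)/6-.5)
a=onz('top',f(191,190),.035);b=onz('top',f(67,97),.033);print('blue exposed',np.linalg.norm((a-b)[:2]),a,b)
a=onz('top',g(262,195),.035);b=onz('top',g(393,86),.033);print('red exposed',np.linalg.norm((a-b)[:2]))
q=np.load('w9.npy')
e=onz('wrist',(247,227),.036,q);c=onz('wrist',(258,395),.036,q);d=(c-e)[:2];print(e,c,np.linalg.norm(d),np.degrees(np.arctan2(d[1],d[0])));n=e[:2]+d/np.linalg.norm(d)*.035;print('nose',n)
save('scene','s10.png')
E
```

```text
blue exposed 0.07403318716197035 [0.60251553 0.17103746 0.035     ] [0.64813609 0.22934421 0.033     ]
red exposed 0.06710010164504768
[0.48337072 0.01455675 0.036     ] [0.60219756 0.17169638 0.036     ] 0.19700934452309632 52.90392745667247
nose [0.50448109 0.04247364]
```

```bash
python3 - <<'E'
from h import *
print(finish_job()); 
E
```

```text
the job is handed in; nothing more can be done
None
```

I measured both diagonals, red first and then blue, and handed the job in at about 20 s. The blue diagonal is the longer one, by about 11 mm going by the rule's heading. The rule now lies flat across the frame, sprung into blue with its short pin in the near right corner.

| Diagonal | Length from the rule's heading | Slide reading from the heading | Slide reading from the pictures |
|---|---|---|---|
| Red | about 206 mm | about 32 mm | about 30 mm |
| Blue | about 216 mm | about 22 mm | about 23 mm |

- **Seating, both times:** I felt the sprung pin press on both inside faces at once, with about 2–5 N on each. The short pin then took up against both faces of the near corner. I estimate the most on either pin was about 10 N, against the 18 N limit.
- **Last checks:** After release, the pictures showed the rule flat on the bracket tops with the short pin within 1 mm of its seat. The frame had not moved, and no bystander had moved in any picture. The gripper was clear, with zero force.
- **Disagreements:** The pictures put the difference nearer 7 mm than 11 mm, because reading the exposed slide is only good to a few millimetres. Both methods exceed 5 mm and agree that blue is longer. The frame appears racked by about 7 mm to the left at the far bar.

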